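# Spread a snap ring over the bare axle stub of a banding wheel and hold it at the groove

### The arm

A 7-joint arm with a two-finger parallel gripper is mounted at the origin on the work surface. World frame = base frame: x ahead of the robot, y to its left, z up, the work surface at z = 0. Lengths are in m, angles in rad, forces in N, time in s.
With the tool pointing down it reaches from about 0.425 to 0.875 m from the base axis. Payload 9.9 kg.
Tool frame: the origin (TCP) lies on the centre line of the jaws, within the pads' length; the fingertips stand 8 mm ahead of it and the grasp point (between the pads) lies 11 mm behind it; z points along the fingers, y is the line along which they close (so a half turn about z gives the same grasp; the last joint's range is limited). The gripper opens to 85 mm and grips with 20 to 120 N. Pads are 22 mm wide; open, the fingers measure 114 mm over their backs; the gripper's body (76 mm by 85 mm) begins 54 mm behind the grasp point. The pads swing forward as they close: fully open they stand 13 mm farther back than shut.
Start: joints at [-1.272, 0.576, 0.025, 1.437, -0.015, 1.129, -0.057], TCP at [0.252, 0.626, 0.239] pointing down, gripper open.
Joint ranges: [-2.76, 2.76], [-0.34, 2.15], [-1.52, 1.57], [0.19, 2.46], [-1.09, 4.23], [0.17, 1.99], [-2.82, 2.82]. Speed limits (rad/s): [2.22, 2.22, 3.01, 3.01, 3.14, 3.14, 3.14].

### API

Orientations are given as a rotation vector (axis times angle).
In Python, from cell import bot gives the robot as it stands.
- The arm moves only by the shell command python3 -m crank 'ROWS' [FORCE]. ROWS is JSON, a list of rows, each a list of 3 entries, a list of its own where there are three numbers: the shift along the tool's x, y, z in m, then the turn about the tool's z in degrees, then the opening, from 0 (shut) to 1 (fully open). In form: [[[tx, ty, tz], yaw, fingers], ...]. A call has 1 to 20 rows; each row shifts and turns the commanded pose from where the row before left it, along the tool's axes as they then stand; what a row does not reach is not made up. A row lasts 1/12 s, in which the tool goes at most 41.7 mm and 7.16 degrees, less where a joint would pass 70% of its speed; a pose out of reach is approached as far as the arm can. A call with a gripper value outside its range is refused whole. The fingers move at their own pace and stop on an object; FORCE is the grip in N (left out, the last holds). Time passes only in rows, so rows that do not move let the fingers close. It gives the time, the measured TCP pose, the force, the opening and the grip force at its end, in the units of the state.
- bot.get_state(): the state, without advancing time (a new reading comes with each control period).
- bot.read_camera(name): name is "side" or "top" or "wrist"; returns the picture (384x512x3 uint8, red, green, blue); there is no depth.
- bot.calibration(name): a dict with "fx", "fy", "cx", "cy" (pixels), "R" (3x3) and "t" (3): a world point X has camera coordinates R X + t; the wrist camera has in their place "hand_eye" (4x4, takes a point from camera to tool coordinates, whose origin is the TCP and whose axes are the flange's). Camera axes: x right, y down, z forward; pixel columns grow to the right and rows downward; lengths in m; the calibration is good to about 2 mm. A picture is of the moment at which its call begins: read the wrist's pose just before it. calibration takes no time and is no camera call.
- bot.job_done(): hands the job in; it is judged then, once.
The state is a dict: "time_s": time; "joint_positions": joint angles; "joint_vel": joint speeds; "joint_torque": joint torques, N m; "tool_pos": TCP position; "eef_rot": TCP orientation; "force": force on the tool from outside, world axes, zero at the start; "torque": the same for the moment, N m; "grip_width": finger opening in m; "gripper_force": force on a finger pad.
Only numpy, scipy, OpenCV 4.12 (cv2) and the standard library are available. Lean on these libraries where they do the work, as an engineer would, in place of code of your own. Each camera call takes 0.05 s, during which the arm holds its last target. There are 200 camera calls.

### The job

Of the two banding-wheel bases, one already has its black snap ring on the axle stub. Take the snap-ring pliers by both handles from the tool rest and squeeze them right to their stop so that the ring on their tips is fully spread; then slide the spread ring level down the bare stub to its empty groove, just above the brass face, without leaning on it hard. Finish still holding it there: pliers gripped, squeezed fully, ring spread around the stub at the groove; leave everything else in place.

Things in the scene. Friction and masses are not known exactly. Their poses are not given: they have to be found in the camera images.
- pliers: Snap-ring pliers, about 0.25 kg, lying level on the rest, underside 30 mm above the table. Steel pivot disc 24 mm across, 13 mm high; origin at the centre of its underside; x points along the pliers to the ring, z up. Two red handles run back from x = -28 to -108 mm, each 8 mm thick and 20 mm high from the underside. Squeezing the handles spreads the ring, which cannot fall off the tips.
- pliers_grip (a point): Point midway between the red handles where they are best gripped: 50 mm behind the pivot, 10 mm above the underside. Axes as the pliers; squeeze along y. Outer faces 51 mm apart here (68 mm at the tails), each splayed 0.15 rad; at the built-in hard stop 36 mm apart and parallel. Sprung: about 8 N per handle reaches the stop. Free space below, down to 8 mm above the table.
- ring_centre (a point): Centre of the opening of the black snap ring on the pliers' tips, at half its 4 mm thickness: 60 mm ahead of the pivot, 4 mm below the pliers' underside. Axes as the pliers; the ring's gap faces the pliers. About 36 mm across. Opening 25 mm at rest (too small for the 27.2 mm stub), 32 mm fully spread.
- pliers_left (a joint): How far the left plier arm is turned, rad: 0 = handles apart, ring closed; 0.15 = squeezed to the stop, ring fully spread. The right arm mirrors it.
- wheel_a: Base of a banding wheel (potter's turntable) without head, fixed: green foot 130 mm across, 20 mm high, column 52 mm across, hub 48 mm across ending in a flat brass face (42 mm across) at 90 mm. From it rises a vertical steel axle stub: groove 24.4 mm diameter from 90 to 96 mm, then 27.2 mm to 111 mm, tapered to 19 mm at the top, 116 mm. Origin on its axis at table height, z up.
- wheel_a_groove (a point): On the stub's axis of wheel_a, at mid height of its groove, 93 mm above the table (3 mm above the brass face).
- wheel_b: A second base, exactly like wheel_a.
- wheel_b_groove (a point): On the stub's axis of wheel_b, at mid height of its groove, 93 mm above the table.
- fitted_ring: The black snap ring that already sits in the groove of one of the two stubs (either one): 4 mm thick, about 36 mm across, fixed. Origin on the stub's axis at the brass face, 90 mm above the table. The other stub is the bare one.
- rest: Wooden tool rest fixed to the table: board 150 x 100 mm, 8 mm thick, with two cross bars whose tops are 30 mm up: the front one (20 mm wide, under the pliers' pivot) at its origin, the rear one (18 mm wide) at x = -96 mm under the handle ends. Origin on the table below the pivot; axes as the pliers.
- rolling_pin: Wooden rolling pin, 52 mm across, 315 mm long, lying at the back; leave alone.
- clay_bowl: Grey clay bowl, 90 mm across, 50 mm high; leave alone.
- slip_jar: White jar with blue cap, 60 mm across, 80 mm high; leave alone.
- screwdriver: Screwdriver lying on the left; leave alone.
- clay_brush: Brush lying on the right; leave alone.
Things that resemble listed ones, but are neither listed nor needed, are in the scene too. Leave any green or purple look-alike of the pliers alone.

How it is judged:
On the way, in this order (a step that is already met when the one before it is completed fails the run):
1. the pliers are lifted off the rest, gripped and squeezed to the stop with the ring fully spread (value of joint pliers_left above 0.13 rad and height (world z) of ring_centre above 0.06 m and contact force between the fingers and pliers above 5 N and contact force between pliers and rest below 0.3 N), for 0.2 s.
2. the spread ring is around the bare stub at its groove (((horizontal distance between fitted_ring and wheel_a_groove below 0.05 m and (horizontal distance between ring_centre and wheel_b_groove below 0.004 m and z of ring_centre in the frame of wheel_b_groove between -0.0032 and 0.0032 m and contact force between pliers and wheel_b below 12 N)) or (horizontal distance between fitted_ring and wheel_b_groove below 0.05 m and (horizontal distance between ring_centre and wheel_a_groove below 0.004 m and z of ring_centre in the frame of wheel_a_groove between -0.0032 and 0.0032 m and contact force between pliers and wheel_a below 12 N))) and value of joint pliers_left above 0.13 rad), for 0.2 s.
At the end, for the whole second after the job is handed in: Still gripped (over 5 N) and squeezed to the stop (over 0.13 of 0.15 rad), the ring is around the stub without a fitted ring: centre within 4 mm of its axis and 3.2 mm of the groove's mid height, pliers level within 0.14 rad, at rest, off the tool rest, pushing on the base with under 12 N (all of step 2 and contact force between the fingers and pliers above 5 N and angle between pliers's own z axis and vertical below 0.14 rad and linear speed of pliers below 0.02 m/s and contact force between pliers and rest below 0.3 N); the arm keeps its last pose, push and grip.
It fails at once if the ring goes over a stub before it is well spread (value of joint pliers_left below 0.09 rad and ((horizontal distance between ring_centre and wheel_a_groove below 0.02 m and z of ring_centre in the frame of wheel_a_groove below 0.013 m) or (horizontal distance between ring_centre and wheel_b_groove below 0.02 m and z of ring_centre in the frame of wheel_b_groove below 0.013 m))).
It fails at once if a bystander is shifted by more than 30 mm (distance of any of rolling_pin, clay_bowl, slip_jar, screwdriver, clay_brush from where it was at the start of the episode above 0.03 m).
It also fails if it takes over 40 s, if anything falls off the work surface, if the arm or the gripper's body presses on something with over 40 N, if the wrist force passes 120 N, or if a joint passes its speed limit or range.

## Working session

There is one attempt and no reset: what is moved stays moved. The work goes in short steps, Python scripts to look and compute and a shell command to move; the robot and the scene stay as the last step left them, time stands still between calls to the robot, and variables do not carry over. Pictures are saved under pics/ and viewed, at most 10 in all, crops included, and the job is handed in when it is done.

```bash
mkdir -p pics
python3 - <<'E'
from cell import bot
import cv2,numpy as np
s=bot.get_state();print(s)
for n in("top","side"):
    im=bot.read_camera(n);cv2.imwrite(f"pics/{n}0.png",im[:,:,::-1]);c=bot.calibration(n);print(n,c)
print(bot.calibration("wrist"))
E
```

```text
{'time_s': 0.0, 'joint_positions': array([-1.2718434 ,  0.57653063,  0.02484645,  1.43788627, -0.01500316,
        1.1289805 , -0.05649648]), 'joint_vel': array([ 0.00074592, -0.00012731,  0.00038997, -0.00088046,  0.00094602,
       -0.0013041 ,  0.00073713]), 'joint_torque': array([ 1.71024914e-05, -7.65749717e+01,  2.25086935e+00, -2.85956722e+01,
        1.54260948e-02,  1.29496012e-02,  1.46115593e-05]), 'tool_pos': array([0.2519317 , 0.62576801, 0.23845136]), 'eef_rot': array([-5.97467029e-01, -3.08402469e+00,  2.51973571e-03]), 'force': array([-0.42739043, -0.51628085,  0.20557963]), 'torque': array([-0.02519617,  0.01714114,  0.01672917]), 'gripper_force': 0.0, 'grip_width': 0.0849292691864705}
top {'fx': 365.33859849162786, 'fy': 365.33859849162786, 'cx': 255.75837167070665, 'cy': 188.84800132389307, 'R': array([[ 0.02077326, -0.9997836 ,  0.00111026],
       [-0.98724965, -0.02068811, -0.15782946],
       [ 0.15781827,  0.00218253, -0.98746576]]), 't': array([1.19747313e-03, 5.13766286e-01, 1.26922443e+00])}
side {'fx': 445.81834663693917, 'fy': 445.81834663693917, 'cx': 250.39041447396053, 'cy': 190.0185183513789, 'R': array([[ 0.99765032, -0.06777021,  0.01005217],
       [-0.04170041, -0.71707337, -0.69574913],
       [ 0.0543592 ,  0.69369516, -0.71821452]]), 't': array([-0.50807415,  0.09121016,  1.24088877])}
{'fx': 305.9775373920587, 'fy': 305.9775373920587, 'cx': 256.7971284166972, 'cy': 189.6382706406673, 'hand_eye': array([[ 1.72757871e-04, -9.45254920e-01, -3.26332816e-01,
         8.33208986e-02],
       [ 9.99999961e-01,  2.35591004e-04, -1.53020746e-04,
        -7.50050025e-05],
       [ 2.21524689e-04, -3.26332776e-01,  9.45254923e-01,
        -1.33111300e-01],
       [ 0.00000000e+00,  0.00000000e+00,  0.00000000e+00,
         1.00000000e+00]])}
```

View pics/top0.png

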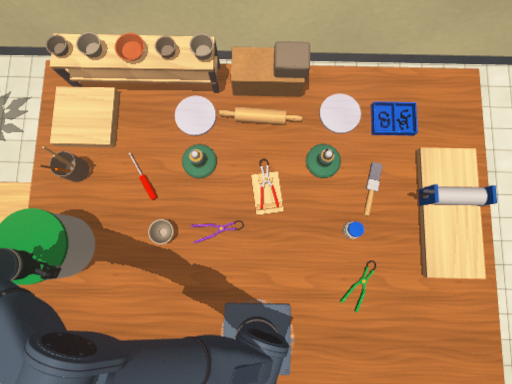

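View pics/side0.png

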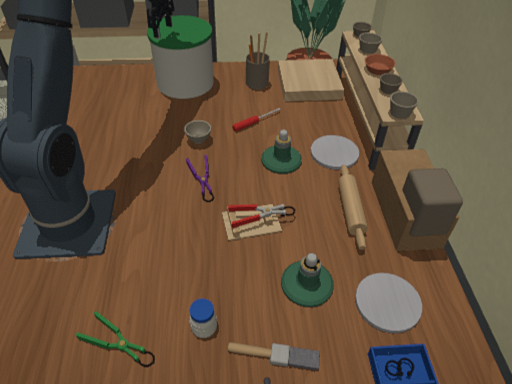

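```bash
cat > h.py <<'E'
import cv2,numpy as np
from cell import bot
def ray(n,uv,tool=None):
    c=bot.calibration(n);d=np.array([(uv[0]-c["cx"])/c["fx"],(uv[1]-c["cy"])/c["fy"],1.])
    if n=="wrist":
        T=c["hand_eye"];R,p=tool;return p+R@T[:3,3],R@T[:3,:3]@d
    return -c["R"].T@c["t"],c["R"].T@d
def onz(n,uv,z,tool=None):
    o,d=ray(n,uv,tool);return o+d*(z-o[2])/d[2]
def proj(n,X,tool=None):
    c=bot.calibration(n)
    if n=="wrist":
        T=c["hand_eye"];R,p=tool;q=T[:3,:3].T@(R.T@(np.array(X)-p)-T[:3,3])
    else:q=c["R"]@np.array(X)+c["t"]
    return np.array([c["cx"]+c["fx"]*q[0]/q[2],c["cy"]+c["fy"]*q[1]/q[2]])
def blobs(m,amin):
    n,l,s,c=cv2.connectedComponentsWithStats(m.astype(np.uint8));return [(s[i],c[i],l==i) for i in range(1,n) if s[i][4]>=amin]
E
python3 - <<'E'
from h import *
for n in("top","side"):
    im=cv2.imread(f"pics/{n}0.png");hsv=cv2.cvtColor(im,cv2.COLOR_BGR2HSV);H,S,V=[hsv[...,i].astype(int) for i in range(3)]
    g=(H>65)&(H<95)&(S>90)&(V<130)
    for s,c,m in blobs(g,250):
        cn=cv2.convexHull(cv2.findNonZero(m.astype(np.uint8)));e=cv2.fitEllipse(cn)
        print(n,"green",s,e[0],e[1],onz(n,e[0],.018).round(4))
    r=((H<6)|(H>174))&(S>180)&(V>100)
    for s,c,m in blobs(r,40):
        pts=np.argwhere(m)[:,::-1].astype(float);w=cv2.fitLine(pts.astype(np.float32),cv2.DIST_L2,0,.01,.01).ravel()
        t=(pts-w[2:])@w[:2];a,b=w[2:]+w[:2]*t.min(),w[2:]+w[:2]*t.max()
        print(n,"red",s,onz(n,c,.05).round(4),onz(n,a,.05).round(4),onz(n,b,.05).round(4))
t=cv2.imread("pics/top0.png");s=cv2.imread("pics/side0.png")
A=[t[130:220,160:360],s[120:300,210:350]]
A=np.vstack([cv2.resize(A[0],(800,360),interpolation=cv2.INTER_CUBIC)])
B=np.hstack([cv2.resize(s[120:180,250:320],(280,240),interpolation=2),cv2.resize(s[190:250,210:310],(400,240),interpolation=2)[:, :260],cv2.resize(s[240:300,275:340],(260,240),interpolation=2)])
cv2.imwrite("pics/crop.png",np.vstack([A,B]))
E
```

```text
top green [307 145  33  33 260] (323.1264343261719, 160.7008819580078) (32.02040100097656, 32.77711868286133) [ 0.6278 -0.2347  0.018 ]
top red [140 175  17  25 171] [0.5104 0.396  0.05  ] [0.5529 0.4224 0.05  ] [0.4702 0.3711 0.05  ]
top red [261 187   2  22  43] [ 0.4824 -0.0091  0.05  ] [ 0.4441 -0.0096  0.05  ] [ 0.5193 -0.0085  0.05  ]
top red [272 186   7  21  44] [ 0.4864 -0.0569  0.05  ] [ 0.5236 -0.0457  0.05  ] [ 0.4522 -0.0673  0.05  ]
side green [ 292    0   51   38 1289] (316.83013916015625, 2.591745376586914) (49.435020446777344, 72.07605743408203) [0.9329 1.3571 0.018 ]
side green [ 148   15   64   34 1511] (179.5126190185547, 31.628185272216797) (33.26204299926758, 65.08800506591797) [0.265  1.0816 0.018 ]
side green [262 146  39  27 816] (281.0335388183594, 158.93905639648438) (27.09885025024414, 39.10907745361328) [0.6204 0.2105 0.018 ]
side green [ 282  262   51   45 1532] (306.8077697753906, 283.4085998535156) (44.15642547607422, 51.44717788696289) [ 0.6309 -0.2459  0.018 ]
side red [233 116  26  14 147] [0.517  0.3638 0.05  ] [0.4758 0.3403 0.05  ] [0.5593 0.3879 0.05  ]
side red [229 205  28   3  70] [ 0.4826 -0.01    0.05  ] [ 0.4493 -0.0094  0.05  ] [ 0.5235 -0.0107  0.05  ]
side red [232 215  27   9  64] [ 0.4915 -0.0582  0.05  ] [ 0.4551 -0.0692  0.05  ] [ 0.5265 -0.0476  0.05  ]
```

View pics/crop.png

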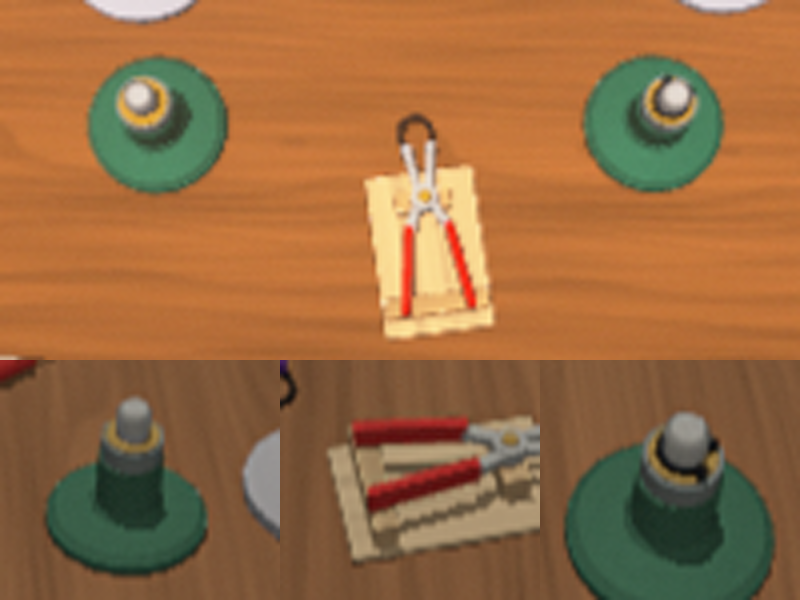

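The right base (about x 0.63, y −0.24) carries the black ring, so the left base (about 0.625, 0.21) is the bare one. The pliers point along yaw ≈ 0.155 rad with the grip point near (0.502, −0.030). First I'll go over the bare stub for a closer wrist view.

```bash
python3 -m crank '[[[-0.027,-0.02,0],0,1],[[-0.027,-0.02,0],0,1],[[-0.027,-0.02,0],0,1],[[-0.027,-0.02,0],0,1],[[-0.027,-0.02,0],0,1],[[-0.027,-0.02,0],0,1],[[-0.027,-0.02,0],0,1],[[-0.027,-0.02,0],0,1],[[-0.027,-0.02,0],0,1],[[-0.027,-0.02,0],0,1],[[-0.027,-0.02,0],0,1],[[-0.027,-0.02,0],0,1],[[-0.027,-0.02,0],0,1],[[-0.027,-0.02,0],0,1],[[-0.027,-0.02,0],0,1]]'
python3 -m crank '[[[0,0,0],7,1],[[0,0,0],7,1],[[0,0,0],7,1],[[0,0,0],7,1],[[0,0,0],7,1],[[0,0,0],7,1],[[0,0,0],7,1],[[0,0,0],7,1],[[0,0,0],7,1],[[0,0,0],7,1],[[0,0,0],7,1],[[0,0,0],7,1],[[0,0,0],7,1],[[0,0,0],7,1],[[0,0,0],7,1],[[0,0,0],7,1],[[0,0,0],7,1],[[0,0,0],7,1],[[0,0,0],7,1],[[0,0,0],7,1]]'
python3 -m crank '[[[0,0,0],7,1],[[0,0,0],2,1],[[0,0,0],0,1],[[0,0,0],0,1]]'
cat >> h.py <<'E'
from scipy.spatial.transform import Rotation as Ro
def wrist(f):
    s=bot.get_state();im=bot.read_camera("wrist")[:,:,::-1].copy();cv2.imwrite(f,im)
    R=Ro.from_rotvec(s["eef_rot"]).as_matrix();np.savez(f+".npz",R=R,p=s["tool_pos"])
    return im,(R,s["tool_pos"])
E
python3 - <<'E'
from h import *
im,T=wrist("pics/w1.png");print(T,np.degrees(np.arctan2(T[0][1,0],T[0][0,0])),bot.get_state()["joint_positions"])
E
```

```text
time_s: 1.35
tool_pos: [0.5162, 0.195, 0.2391]
eef_rot: [-0.597, -3.084, 0.0]
force: [0.2, 0.3, -0.0]
grip_width: 0.0856
gripper_force: 0.0
time_s: 3.02
tool_pos: [0.5155, 0.1966, 0.239]
eef_rot: [3.104, 0.484, -0.001]
force: [0.6, 0.1, -0.0]
grip_width: 0.0855
gripper_force: 0.0
time_s: 3.35
tool_pos: [0.5156, 0.1967, 0.239]
eef_rot: [3.131, 0.252, -0.001]
force: [0.6, 0.3, -0.9]
grip_width: 0.0855
gripper_force: 0.0
(array([[ 9.87178366e-01,  1.59620452e-01, -4.30457352e-04],
       [ 1.59620260e-01, -9.87178388e-01, -4.49826455e-04],
       [-4.96739697e-04,  3.75349230e-04, -9.99999806e-01]]), array([0.51555323, 0.19670793, 0.23903493])) 9.184856584611111 [-0.96424379  0.50065601  0.80049269  1.78414289 -0.41250678  1.03318781
 -1.4189967 ]
```

View pics/w1.png

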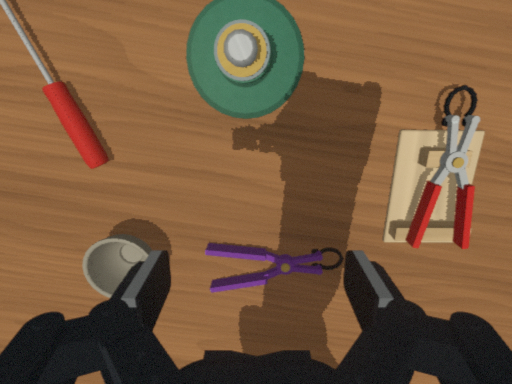

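The wrist view shows the bare stub with its clear brass ring near (242, 50), and the pliers with pivot near (456, 162), red handles at about (425, 213) and (464, 213), and the ring near (461, 103).

```bash
cat > m.py <<'E'
from h import *
def stub(im,T,roi):
    hsv=cv2.cvtColor(im,cv2.COLOR_BGR2HSV).astype(int);H,S,V=hsv[...,0],hsv[...,1],hsv[...,2]
    out={}
    M=np.zeros(H.shape,bool);x,y,w,h=roi;M[y:y+h,x:x+w]=1
    for k,m,z in(("brass",(H>15)&(H<32)&(S>110)&(V>120),.09),("foot",(H>65)&(H<95)&(S>80),.018)):
        b=max(blobs(m&M,100),key=lambda b:b[0][4]);hull=cv2.convexHull(cv2.findNonZero(b[2].astype(np.uint8)))
        P=np.array([onz("wrist",p[0],z,T)[:2] for p in hull]);c,r=cv2.minEnclosingCircle(P.astype(np.float32))
        A=np.c_[2*P,np.ones(len(P))];q=np.linalg.lstsq(A,(P**2).sum(1),rcond=None)[0]
        out[k]=(np.round(c,4),round(r,4),q[:2].round(4),b[0])
    return out
def pliers(im,T,z=.03,amin=150,xmin=0):
    hsv=cv2.cvtColor(im,cv2.COLOR_BGR2HSV).astype(int);H,S,V=hsv[...,0],hsv[...,1],hsv[...,2]
    r=((H<6)|(H>174))&(S>150)&(V>60);r[:,:xmin]=0;L=[]
    for s,c,m in blobs(r,amin):
        P=np.array([onz("wrist",p,z+.02,T)[:2] for p in np.argwhere(m)[:,::-1].astype(float)])
        box=cv2.minAreaRect(P.astype(np.float32));L.append((np.round(box[0],4),np.round(box[1],4),P.mean(0).round(4),s))
    return L
E
python3 - <<'E'
from m import *
im=cv2.imread("pics/w1.png");d=np.load("pics/w1.png.npz");T=(d["R"],d["p"])
for k,v in stub(im,T,(180,0,130,125)).items():print(k,v)
for l in pliers(im,T,xmin=350):print(l)
hsv=cv2.cvtColor(im,cv2.COLOR_BGR2HSV)
m=(hsv[...,2]<60);m[:, :430]=0;m[130:]=0
for s,c,mm in blobs(m,30):
    cn=cv2.convexHull(cv2.findNonZero(mm.astype(np.uint8)));e=cv2.fitEllipse(cn);print("ring",s,e,onz("wrist",e[0],.026,T).round(4))
print("pivot",onz("wrist",(457,162),.043,T))
E
```

```text
brass (array([0.6238, 0.2268]), 0.0205, array([0.6238, 0.2267]), array([218,  24,  48,  53, 933], dtype=int32))
foot (array([0.6234, 0.2263]), 0.0622, array([0.6234, 0.2262]), array([ 187,    0,  117,  118, 8329], dtype=int32))
(array([ 0.4884, -0.0009]), array([0.0189, 0.0808]), array([ 0.4905, -0.001 ]), array([407, 182,  34,  66, 956], dtype=int32))
(array([ 0.4933, -0.0476]), array([0.0807, 0.019 ]), array([ 0.4958, -0.0474]), array([454, 185,  21,  64, 972], dtype=int32))
ring [444  86  33  31 307] ((459.9716796875, 103.07677459716797), (29.037240982055664, 37.027957916259766), 37.36733627319336) [ 0.6154 -0.0123  0.026 ]
ring [441 118   6   8  34] ((443.8483581542969, 121.64069366455078), (5.403964042663574, 7.760116100311279), 168.43423461914062) [ 0.5936 -0.0021  0.026 ]
pivot [ 0.55436038 -0.0216041   0.043     ]
```

```bash
python3 -m crank '[[[-0.0062,0.0276,0.01],0,1],[[-0.0062,0.0276,0.01],0,1],[[-0.0062,0.0276,0.01],0,1],[[-0.0062,0.0276,0.01],0,1],[[-0.0062,0.0276,0.01],0,1],[[-0.0062,0.0276,0.01],0,1],[[-0.0062,0.0276,0.01],0,1],[[-0.0062,0.0276,0.01],0,1],[[0,0,0],0,1],[[0,0,0],0,1]]'
python3 - <<'E'
from m import *
im,T=wrist("pics/w2.png");print(T,np.degrees(np.arctan2(T[0][1,0],T[0][0,0])))
for l in pliers(im,T):print(l)
E
```

```text
time_s: 4.23
tool_pos: [0.5011, -0.0312, 0.1592]
eef_rot: [3.132, 0.244, -0.001]
force: [0.1, 0.7, 0.7]
grip_width: 0.0855
gripper_force: 0.0
(array([[ 9.87939356e-01,  1.54840189e-01, -5.87477407e-04],
       [ 1.54840137e-01, -9.87939530e-01, -1.33485545e-04],
       [-6.01061080e-04,  4.09105412e-05, -9.99999819e-01]]), array([ 0.50109777, -0.03117027,  0.15915984])) 8.907526480101485
(array([ 0.4877, -0.0076]), array([0.0081, 0.0798]), array([ 0.4891, -0.0078]), array([217, 156,  20,  88, 751], dtype=int32))
(array([ 0.4946, -0.0542]), array([0.0799, 0.0078]), array([ 0.4963, -0.0539]), array([273, 156,  19,  88, 755], dtype=int32))
```

View pics/w2.png

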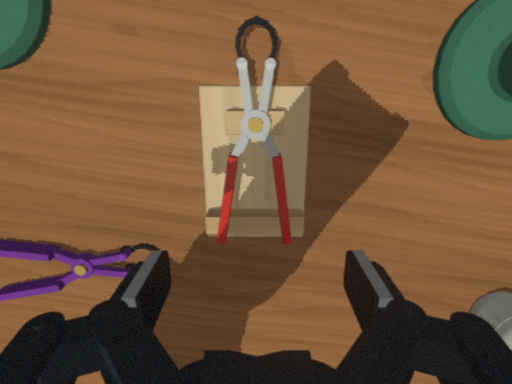

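The pliers are centred under the tool: ring near (258, 42), pivot (256, 125), handles at columns 227 and 282. Yaw is aligned to within 0.5°. I'll go down and grip.

```bash
python3 -m crank '[[[0.004,-0.001,0.012],-0.4,1],[[0,0,0.02],0,1],[[0,0,0.02],0,1],[[0,0,0.02],0,1],[[0,0,0.02],0,1],[[0,0,0.015],0,1],[[0,0,0.01],0,1],[[0,0,0.01],0,1],[[0,0,0.005],0,1],[[0,0,0],0,1],[[0,0,0],0,1]]' 60
python3 -m crank '[[[0,0,0],0,0.6],[[0,0,0],0,0.5],[[0,0,0],0,0.4],[[0,0,0],0,0.3],[[0,0,0],0,0.2],[[0,0,0],0,0.2],[[0,0,0],0,0.2],[[0,0,0],0,0.2],[[0,0,0],0,0.2],[[0,0,0],0,0.2]]' 60
python3 - <<'E'
from m import *
im,T=wrist("pics/w3.png");s=bot.get_state();print(s["tool_pos"],s["grip_width"],s["gripper_force"])
for l in pliers(im,T,amin=60):print(l)
E
```

```text
time_s: 5.2
tool_pos: [0.5056, -0.0275, 0.0275]
eef_rot: [-3.131, -0.26, -0.0]
force: [-0.5, 0.5, 0.6]
grip_width: 0.0855
gripper_force: 0.0
time_s: 6.03
tool_pos: [0.5053, -0.0286, 0.0287]
eef_rot: [3.131, 0.258, 0.002]
force: [-5.5, -2.7, 18.4]
grip_width: 0.0328
gripper_force: 58.6
[ 0.50527375 -0.02858464  0.02867512] 0.033299896194823125 58.63682448863983Traceback (most recent call last):
  File "<stdin>", line 3, in <module>
  File "m.py", line 16, in pliers
    P=np.array([onz("wrist",p,z+.02,T)[:2] for p in np.argwhere(m)[:,::-1].astype(float)])
                ~~~^^^^^^^^^^^^^^^^^^^
  File "h.py", line 9, in onz
    o,d=ray(n,uv,tool);return o+d*(z-o[2])/d[2]
        ~~~^^^^^^^^^^^
  File "h.py", line 4, in ray
    c=bot.calibration(n);d=np.array([(uv[0]-c["cx"])/c["fx"],(uv[1]-c["cy"])/c["fy"],1.])
ValueError: time passes only in moves, steps and waits
```

View pics/w3.png

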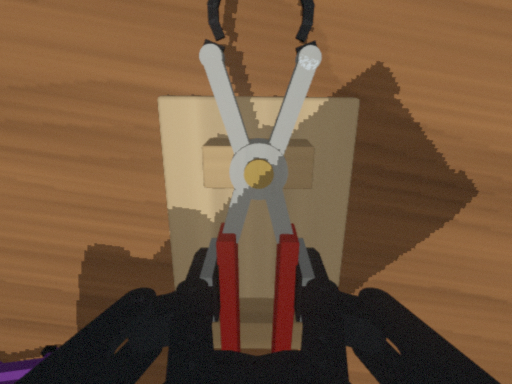

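The pliers are gripped with handles parallel and the ring spread (top of the picture, arc at columns 208–314). Lifting straight up, and caching the calibration.

```bash
sed -i 's/bot\.calibration(n)/cal(n)/' h.py; sed -i '2a import functools\ncal=functools.lru_cache(None)(bot.calibration)' h.py
python3 -m crank '[[[0,0,-0.005],0,0.2],[[0,0,-0.01],0,0.2],[[0,0,-0.015],0,0.2],[[0,0,-0.02],0,0.2],[[0,0,-0.02],0,0.2],[[0,0,-0.02],0,0.2],[[0,0,-0.015],0,0.2],[[0,0,-0.01],0,0.2],[[0,0,0],0,0.2],[[0,0,0],0,0.2],[[0,0,0],0,0.2],[[0,0,0],0,0.2]]'
python3 - <<'E'
from m import *
im,T=wrist("pics/w4.png");s=bot.get_state();print(T,s["force"],s["grip_width"],s["gripper_force"])
side=bot.read_camera("side")[:,:,::-1];top=bot.read_camera("top")[:,:,::-1]
cv2.imwrite("pics/s4.png",side);cv2.imwrite("pics/t4.png",top)
g=proj("side",T[1]+T[0]@[.08,0,0]).astype(int);print(g)
a=cv2.resize(side[g[1]-60:g[1]+60,g[0]-70:g[0]+70],(448,384),interpolation=2)
cv2.imwrite("pics/m4.png",cv2.resize(np.hstack([im,a]),(800,320)))
E
```

```text
time_s: 7.08
tool_pos: [0.5048, -0.0275, 0.1414]
eef_rot: [-3.131, -0.259, 0.003]
force: [-0.3, 0.4, -2.8]
grip_width: 0.0325
gripper_force: 60.2
(array([[ 9.86374446e-01,  1.64507041e-01, -1.69862988e-03],
       [ 1.64507172e-01, -9.86375885e-01, -6.32034769e-05],
       [-1.68588496e-03, -2.17094502e-04, -9.99998555e-01]]), array([ 0.50475395, -0.02751548,  0.14142081])) [-0.08372679 -0.18206889 -2.1671401 ] 0.03288858055351799 60.16931176185608
[279 181]
```

View pics/m4.png

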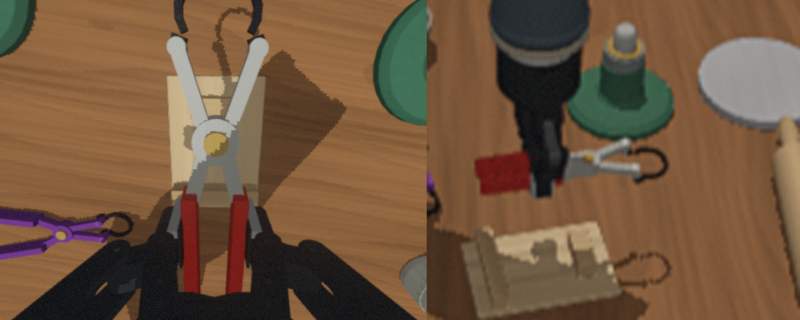

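```bash
cat >> m.py <<'E'
def load(f):
    d=np.load(f+".npz");return cv2.imread(f),(d["R"],d["p"])
def parts(im):
    hsv=cv2.cvtColor(im,cv2.COLOR_BGR2HSV).astype(int);H,S,V=hsv[...,0],hsv[...,1],hsv[...,2]
    st=(S<45)&(V>90);o=[]
    y=(H>15)&(H<32)&(S>110);M=np.zeros(H.shape,bool);M[100:200,230:290]=1
    n,l,s,c=cv2.connectedComponentsWithStats((st&M[:]).astype(np.uint8))
    for a,b in((190,258),(258,330)):
        m=st.copy();m[:, :a]=0;m[:,b:]=0;m[:30]=0;m[100:]=0
        q=cv2.findNonZero(m.astype(np.uint8))[:,0];top=q[:,1].min();k=q[q[:,1]<top+18];o.append((k.mean(0).round(1),top))
    ym=st&M;pv=cv2.findNonZero(ym.astype(np.uint8))[:,0];o.append(("piv",pv[:,0].min(),pv[:,0].max()))
    return o
def circ(P):
    q=np.linalg.lstsq(np.c_[2*P,np.ones(len(P))],(P**2).sum(1),rcond=None)[0];return q[:2],np.sqrt(q[2]+q[:2]@q[:2])
E
python3 - <<'E'
from m import *
for f in("pics/w3.png","pics/w4.png"):
    im,T=load(f);print(f,parts(im))
def tl(X,T):return T[0].T@(X-T[1])
im,T=load("pics/w2.png");v=im.max(2);m=v<55;m[75:]=0;m[:,:225]=0;m[:,290:]=0
hull=cv2.convexHull(cv2.findNonZero(m.astype(np.uint8)))[:,0]
P=np.array([onz("wrist",p.astype(float),.026,T)[:2] for p in hull if p[1]<55]);print("w2 ring",circ(P))
for f,z in(("pics/w3.png",0),("pics/w4.png",0)):
    im,T=load(f);g=cv2.cvtColor(im,cv2.COLOR_BGR2HSV).astype(int);y=(g[...,0]>15)&(g[...,0]<32)&(g[...,1]>130);y[:150]=0;y[192:]=0;y[:,:238]=0;y[:,278:]=0
    b=max(blobs(y,20),key=lambda b:b[0][4]);print(f,"bolt",b[0],b[1],tl(onz("wrist",b[1],T[1][2]+.0013+.014,T),T).round(4))
im,T=load("pics/w4.png")
s=cv2.imread("pics/s4.png");z=T[1][2]+.0013-.004
m=s.max(2)<45;m[:,:285]=0;m[:,320:]=0;m[:165]=0;m[205:]=0
for q,c,mm in blobs(m,10):
    hull=cv2.convexHull(cv2.findNonZero(mm.astype(np.uint8)))[:,0];P=np.array([onz("side",p.astype(float),z)[:2] for p in hull]);c,r=circ(P);print("side ring",q,c,r,tl(np.r_[c,z],T).round(4),"mean",P.mean(0))
tt=cv2.imread("pics/t4.png");g=proj("top",np.r_[T[1]+T[0]@[.115,0,0]]).astype(int);print(g)
gs=proj("side",T[1]+T[0]@[.1,0,0]).astype(int)
a=lambda I,g:cv2.resize(I[g[1]-25:g[1]+25,g[0]-25:g[0]+25],(400,400),interpolation=0)
cv2.imwrite("pics/z4.png",np.hstack([a(tt,g),a(s,gs)]));print(gs)
E
```

```text
pics/w3.png [(array([210.4,  52.7]), np.int32(43)), (array([309.1,  54.5]), np.int32(45)), ('piv', np.int32(230), np.int32(289))]
pics/w4.png [(array([211.3,  52.7]), np.int32(43)), (array([309.9,  54.7]), np.int32(45)), ('piv', np.int32(230), np.int32(289))]
w2 ring (array([ 0.61621109, -0.01319893]), np.float64(0.016485200429233394))
pics/w3.png bolt [245 160  28  28 556] [258.23561151 172.94784173] [ 0.0512  0.0011 -0.0152]
pics/w4.png bolt [246 159  27  28 536] [258.72574627 172.54291045] [ 0.0514  0.0013 -0.0154]
side ring [288 177  11  10  18] [ 0.61403978 -0.01244759] 0.018909424247599456 [0.1103 0.0031 0.0025] mean [ 0.62490471 -0.01068886]
[262 153]
[287 180]
```

View pics/z4.png

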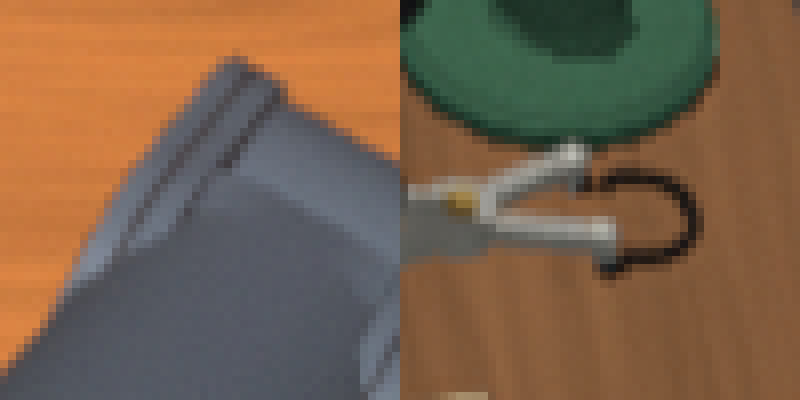

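The spread ring is in the pliers' tips and level; it hasn't shifted in the wrist image since the grip. Moving over the bare stub, still about 20 mm above its top.

```bash
python3 -m crank '[[[0.0025,-0.012,0],0,0.2],[[0.0045,-0.0225,0],0,0.2],[[0.0047,-0.0233,0],0,0.2],[[0.0047,-0.0233,0],0,0.2],[[0.0047,-0.0233,0],0,0.2],[[0.0047,-0.0233,0],0,0.2],[[0.0047,-0.0233,0],0,0.2],[[0.0047,-0.0233,0],0,0.2],[[0.0047,-0.0233,0],0,0.2],[[0.0047,-0.0233,0],0,0.2],[[0.0027,-0.012,0],0,0.2],[[0,0,0],0,0.2],[[0,0,0],0,0.2],[[0,0,0],0,0.2]]'
python3 - <<'E'
from m import *
im,T=wrist("pics/w5.png");print(T,parts(im))
s=bot.read_camera("side")[:,:,::-1];cv2.imwrite("pics/s5.png",s)
R=T[1]+T[0]@[.1115,.0017,0.0027];g=proj("side",R);print("ring pred",R,"px",g,"stubtop px",proj("side",[.6236,.2265,.116]),"brass px",proj("side",[.6236,.2265,.09]))
x,y=[int(q) for q in g];print(x,y)
A=cv2.resize(s[y-25:y+25,x-30:x+20],(400,400),interpolation=0)
cv2.imwrite("pics/z5.png",np.hstack([A,cv2.resize(im[:250,130:380],(400,400))]))
E
```

```text
time_s: 8.4
tool_pos: [0.5137, 0.2083, 0.1422]
eef_rot: [3.13, 0.257, -0.0]
force: [0.4, -0.4, -2.9]
grip_width: 0.0327
gripper_force: 60.1
(array([[ 9.86614358e-01,  1.63070806e-01, -1.41989619e-04],
       [ 1.63070572e-01, -9.86613853e-01, -1.04601814e-03],
       [-3.10663946e-04,  1.00886218e-03, -9.99999443e-01]]), array([0.51371886, 0.20830258, 0.14220817])) [(array([238.9,  38.9]), np.int32(30)), (array([275.4,  38.6]), np.int32(30)), ('piv', np.int32(230), np.int32(289))]
ring pred [0.6240032  0.22480488 0.13947525] px [284.10694538 125.33531492] stubtop px [283.40760471 131.20238673] brass px [282.87145121 137.90401097]
284 125
```

View pics/z5.png

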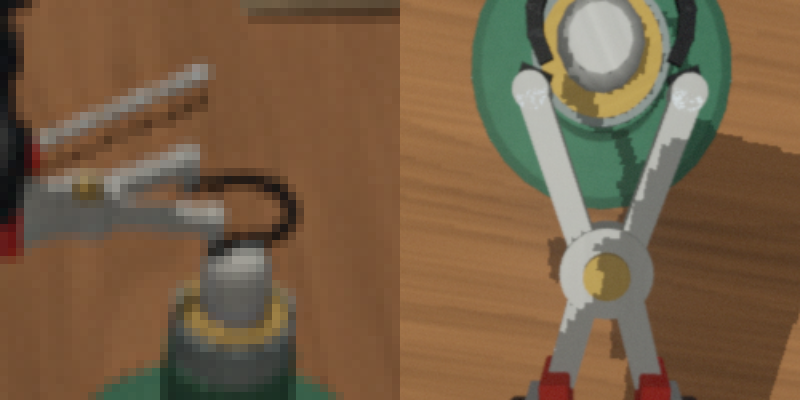

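Ring sits above the bare stub: in the side view its centre is about (284, 126) with the stub top at (283, 131). The wrist view shows the stub slightly left of mid-ring. I'll work out the offset from this wrist picture.

```bash
cat >> m.py <<'E'
def tl(X,T):return T[0].T@(np.array(X)-T[1])
def fits(f):
    im,T=load(f);h=cv2.cvtColor(im,cv2.COLOR_BGR2HSV).astype(int);H,S,V=h[...,0],h[...,1],h[...,2]
    d=(V<58);d[45:]=0;d[:,:200]=0;d[:,320:]=0
    z=T[1][2]+.0013-.004;Po=[];Pi=[]
    for r in range(0,36,2):
        c=np.flatnonzero(d[r]);L=c[c<245];Q=c[c>275]
        if len(L) and len(Q):
            Po+=[(L.min()-.5,r),(Q.max()+.5,r)];Pi+=[(L.max()+.5,r),(Q.min()-.5,r)]
    for n,p in(("out",Po),("in",Pi)):
        P=np.array([tl(onz("wrist",q,z,T),T)[:2] for q in p]);c,r=circ(P);print(n,c.round(4),r.round(4),"ymid",(P[::2,1]+P[1::2,1]).mean()/2,"wid",(P[1::2,1]-P[::2,1])[::3].round(4),"x",P[::6,0].round(4))
    st=(S<45)&(V>150);st[75:]=0;st[:,:225]=0;st[:,285:]=0
    b=max(blobs(st,30),key=lambda b:b[0][4]);hu=cv2.convexHull(cv2.findNonZero(b[2].astype(np.uint8)))[:,0]
    P=np.array([tl(onz("wrist",q.astype(float),.116,T),T)[:2] for q in hu]);print("top",b[0],circ(P))
    br=(H>15)&(H<32)&(S>110)&(V>120);br[100:]=0;br[:,:215]=0;br[:,300:]=0
    q=cv2.findNonZero(br.astype(np.uint8));hu=cv2.convexHull(q)[:,0];hu=hu[(hu[:,1]>20)&((hu[:,1]>40)|(hu[:,0]>250))]
    P=np.array([tl(onz("wrist",q.astype(float),.09,T),T)[:2] for q in hu]);print("brass",circ(P))
E
python3 - <<'E'
from m import *
fits("pics/w5.png");im,T=load("pics/w5.png");print("stub w1 in tool",tl([.6236,.2265,.116],T))
E
```

```text
out [0.1118 0.0025] 0.0205 ymid 0.002503335949745296 wid [0.0402 0.0408 0.0407 0.0409 0.04   0.0386] x [0.1155 0.1135 0.1114 0.1093 0.1072 0.1051]
in [0.1103 0.0021] 0.0165 ymid 0.00207561861233025 wid [0.0309 0.0323 0.0329 0.033  0.0328 0.0306] x [0.1155 0.1135 0.1114 0.1093 0.1072 0.1051]
top [ 234    0   42   47 1522] (array([ 0.11151123, -0.00047368]), np.float64(0.00962741138633744))
brass (array([ 0.1114735 , -0.00031202]), np.float64(0.02048660476657067))
stub w1 in tool [ 1.11385911e-01 -6.18586867e-05  2.61735175e-02]
```

```bash
python3 -m crank '[[[0.0002,-0.0026,0],0,0.2],[[0,0,0.005],0,0.2],[[0,0,0.005],0,0.2],[[0,0,0.004],0,0.2],[[0,0,0],0,0.2],[[0,0,0],0,0.2],[[0,0,0],0,0.2]]'
python3 - <<'E'
from m import *
im,T=wrist("pics/w6.png");print(T[1]);fits("pics/w6.png")
E
```

```text
time_s: 9.08
tool_pos: [0.5135, 0.2123, 0.1282]
eef_rot: [3.131, 0.259, -0.0]
force: [0.2, 0.2, -2.5]
grip_width: 0.0327
gripper_force: 60.1
[0.5135271  0.21232421 0.12824274]
out [0.1118 0.0024] 0.0205 ymid 0.002448682152969933 wid [0.0398 0.0412 0.0407 0.0409 0.0404 0.0386] x [0.1155 0.1135 0.1114 0.1094 0.1072 0.1051]
in [0.1103 0.0022] 0.0166 ymid 0.0022406491405036148 wid [0.0309 0.0323 0.0332 0.033  0.0324 0.0314] x [0.1155 0.1135 0.1114 0.1094 0.1072 0.1051]
top [ 241    0   44   44 1653] (array([0.1110028 , 0.00347759]), np.float64(0.009652083948753276))
brass (array([0.11058073, 0.00378853]), np.float64(0.020166482288344684))
```

```bash
python3 -m crank '[[[-0.0003,0.0013,0],0,0.2],[[0,0,0],0,0.2],[[0,0,0.003],0,0.2],[[0,0,0.003],0,0.2],[[0,0,0.002],0,0.2],[[0,0,0.002],0,0.2],[[0,0,0],0,0.2],[[0,0,0],0,0.2],[[0,0,0],0,0.2]]'
python3 - <<'E'
from m import *
im,T=wrist("pics/w7.png");print(T[1]);fits("pics/w7.png")
E
```

```text
time_s: 9.88
tool_pos: [0.5134, 0.2111, 0.1183]
eef_rot: [3.131, 0.259, -0.0]
force: [-0.6, -0.3, -3.0]
grip_width: 0.0324
gripper_force: 60.1
[0.51342794 0.21109739 0.11828453]
out [0.112  0.0024] 0.0205 ymid 0.002448897154209359 wid [0.0402 0.0412 0.0407 0.0409 0.04   0.0386] x [0.1155 0.1135 0.1114 0.1094 0.1072 0.1051]
in [0.1104 0.0022] 0.0167 ymid 0.00220785346556009 wid [0.0313 0.0331 0.0333 0.0334 0.0328 0.0314] x [0.1155 0.1135 0.1114 0.1094 0.1073 0.1051]
top [ 236    0   49   41 1649] (array([0.11116739, 0.00216376]), np.float64(0.00974391900880681))
brass (array([0.11108418, 0.00270497]), np.float64(0.02035390070210474))
```

Ring and stub now agree to within 0.5 mm. Going down in steps while watching the force.

```bash
python3 -m crank '[[[0,0,0.002],0,0.2],[[0,0,0.002],0,0.2],[[0,0,0.002],0,0.2],[[0,0,0.002],0,0.2],[[0,0,0.001],0,0.2],[[0,0,0],0,0.2],[[0,0,0],0,0.2]]'
python3 -m crank '[[[0,0,0.002],0,0.2],[[0,0,0.002],0,0.2],[[0,0,0.002],0,0.2],[[0,0,0.002],0,0.2],[[0,0,0.001],0,0.2],[[0,0,0],0,0.2],[[0,0,0],0,0.2]]'
python3 - <<'E'
from m import *
im,T=wrist("pics/w8.png");print(T[1],parts(im));fits("pics/w8.png")
E
```

```text
time_s: 10.52
tool_pos: [0.5134, 0.2111, 0.1092]
eef_rot: [3.131, 0.259, -0.0]
force: [0.1, -0.0, -2.1]
grip_width: 0.0327
gripper_force: 60.1
time_s: 11.1
tool_pos: [0.5134, 0.2111, 0.1002]
eef_rot: [3.131, 0.259, -0.0]
force: [0.0, -0.1, -2.3]
grip_width: 0.0328
gripper_force: 60.1
[0.51337954 0.21106944 0.10022813] [(array([236.7,  38.1]), np.int32(30)), (array([279.3,  37.7]), np.int32(30)), ('piv', np.int32(230), np.int32(289))]
out [0.112  0.0025] 0.0205 ymid 0.0024595651338053456 wid [0.0398 0.0408 0.0411 0.0409 0.04   0.0386] x [0.1155 0.1135 0.1114 0.1094 0.1072 0.1051]
in [0.1104 0.0024] 0.0165 ymid 0.0023714840477823645 wid [0.0309 0.0323 0.0332 0.033  0.0324 0.031 ] x [0.1155 0.1135 0.1114 0.1094 0.1072 0.1051]
top [ 233    0   52   33 1389] (array([0.11025264, 0.00170712]), np.float64(0.008838844486751178))
brass (array([0.1101821 , 0.00245086]), np.float64(0.019614838440194918))
```

```bash
python3 -m crank '[[[0,0,0.001],0,0.2],[[0,0,0.001],0,0.2],[[0,0,0.001],0,0.2],[[0,0,0],0,0.2],[[0,0,0],0,0.2]]'
python3 -m crank '[[[0,0,0.001],0,0.2],[[0,0,0],0,0.2],[[0,0,0],0,0.2]]'
python3 - <<'E'
from m import *
im,T=wrist("pics/w9.png");s=bot.read_camera("side")[:,:,::-1];x,y=[int(q) for q in proj("side",[.6236,.2265,.1])]
cv2.imwrite("pics/z9.png",np.hstack([cv2.resize(s[y-25:y+25,x-30:x+20],(400,400),interpolation=2),cv2.resize(im[:250,130:380],(400,400))]))
print(T,bot.get_state()["force"],parts(im))
E
```

```text
time_s: 11.57
tool_pos: [0.5134, 0.2111, 0.0972]
eef_rot: [3.131, 0.259, -0.0]
force: [0.5, -0.3, -3.3]
grip_width: 0.0326
gripper_force: 60.1
time_s: 11.82
tool_pos: [0.5134, 0.2112, 0.0962]
eef_rot: [3.131, 0.259, -0.0]
force: [-0.4, -0.4, -2.6]
grip_width: 0.0325
gripper_force: 60.1
(array([[ 9.86373191e-01,  1.64523293e-01, -1.18110770e-04],
       [ 1.64523293e-01, -9.86373198e-01, -1.15175758e-05],
       [-1.18396207e-04, -8.07134474e-06, -9.99999993e-01]]), array([0.51335482, 0.21115203, 0.09624773])) [ 0.21911281  0.15952396 -3.78157613] [(array([235.8,  37.7]), np.int32(30)), (array([280. ,  37.4]), np.int32(30)), ('piv', np.int32(230), np.int32(289))]
```

View pics/z9.png

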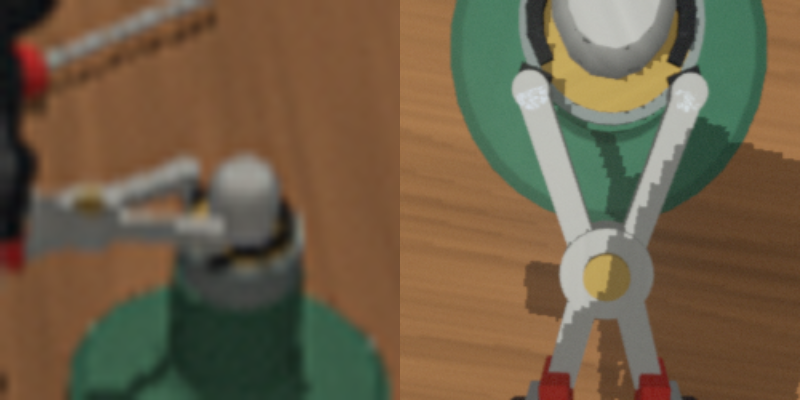

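The ring encircles the stub just above the brass face in both views. I'll probe gently for the brass in half-millimetre steps to confirm the height.

```bash
for i in 1 2; do python3 -m crank '[[[0,0,0.0005],0,0.2],[[0,0,0],0,0.2],[[0,0,0],0,0.2]]' | egrep 'tool_pos|^force'; done; python3 -m crank '[[[0,0,0.0005],0,0.2],[[0,0,0],0,0.2],[[0,0,0],0,0.2]]' | egrep 'tool_pos|^force'
```

```text
tool_pos: [0.5134, 0.2111, 0.0958]
force: [-0.7, -1.1, -3.3]
tool_pos: [0.5134, 0.2111, 0.0953]
force: [-0.2, 0.4, -2.1]
tool_pos: [0.5134, 0.2111, 0.0949]
force: [1.0, 0.2, -1.3]
```

```bash
python3 -m crank '[[[0,0,0.0005],0,0.2],[[0,0,0],0,0.2],[[0,0,0],0,0.2],[[0,0,0],0,0.2]]' | egrep 'tool_pos|^force'
python3 - <<'E'
from cell import bot
import numpy as np
F=[]
for i in range(4): bot.read_camera("side");F.append(bot.get_state()["force"][2])
print(np.round(F,2))
E
```

```text
tool_pos: [0.5134, 0.2111, 0.0944]
force: [-0.7, 0.2, 0.3]
[ 0.7   0.13 -0.44 -0.05]
```

The brass was touched at TCP z ≈ 0.0948, matching the estimate. I'll back off 1 mm to centre the ring in the groove and let it settle.

```bash
python3 -m crank '[[[0,0,-0.001],0,0.2],[[0,0,0],0,0.2],[[0,0,0],0,0.2],[[0,0,0],0,0.2],[[0,0,0],0,0.2],[[0,0,0],0,0.2]]'
python3 - <<'E'
from m import *
im,T=wrist("pics/w10.png");fits("pics/w10.png");print(parts(im));bot_=bot.get_state();print(bot_["force"],bot_["tool_pos"],tl([.6236,.2265,.116],T))
E
```

```text
time_s: 13.7
tool_pos: [0.5134, 0.2111, 0.0953]
eef_rot: [3.131, 0.259, 0.0]
force: [-0.1, -0.2, -1.8]
grip_width: 0.0326
gripper_force: 60.1
out [0.1121 0.0024] 0.0205 ymid 0.0024377818425015173 wid [0.0402 0.0408 0.0407 0.0409 0.04   0.0382] x [0.1155 0.1135 0.1114 0.1094 0.1073 0.1051]
in [0.1108 0.0024] 0.0166 ymid 0.0023711433211611992 wid [0.0317 0.0323 0.0329 0.033  0.0324 0.0306] x [0.1155 0.1135 0.1114 0.1094 0.1073 0.1051]
top [ 232    0   53   31 1295] (array([0.11016038, 0.00156618]), np.float64(0.008698848212334865))
brass (array([0.10728802, 0.00206243]), np.float64(0.017171771959225167))
[(array([235.6,  37.6]), np.int32(30)), (array([279.6,  37.4]), np.int32(30)), ('piv', np.int32(230), np.int32(289))]
[ 0.23223961 -0.37257497 -1.87517458] [0.51337944 0.21113327 0.09523881] [ 0.11121016  0.00292517 -0.02074206]
```

```bash
python3 -c "
from cell import bot
print(bot.job_done())"
```

```text
the job is handed in; nothing more can be done
None
```

I handed the job in with the pliers gripped at about 60 N and, going by the camera views, squeezed fully. By my measurements the spread ring is level around the bare left stub, within about 1 mm of the axis and 0.5 mm of the groove's mid height; no verdict came back.

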